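# Open the combination padlock and present it over the hasp of the parts case

## Robot

A 6-joint arm with a two-finger parallel gripper is mounted at the origin on the work surface. World frame = base frame: x ahead of the robot, y to its left, z up, the work surface at z = 0. Lengths are in m, angles in rad, forces in N, time in s.
With the tool pointing down it reaches from about 0.375 to 0.975 m from the base axis. Payload 3.8 kg.
Tool frame: the origin (TCP) lies midway between the tips of the shut fingers; the grasp point (between the pads) lies 19 mm behind it; z points along the fingers, y is the direction in which the jaws open and shut (so a half turn about z gives the same grasp; the last joint's range is limited). The gripper opens to 85 mm and grips with 20 to 120 N. Pads are 22 mm wide; open, the fingers measure 114 mm over their backs; the gripper's body (76 mm by 85 mm) begins 54 mm behind the grasp point. The pads swing forward as they close: fully open they stand 13 mm farther back than shut.
Start: joints at [1.109, 0.264, 1.604, -0, 1.274, -0.037], TCP at [0.278, 0.615, 0.231] pointing down, gripper open.
Joint ranges: [-2.63, 2.63], [-0.94, 2.18], [0.31, 2.57], [-1.31, 4.45], [0, 2.66], [-2.55, 2.55]. Speed limits (rad/s): [2.57, 2.57, 3.14, 3.14, 3.14, 3.14].

## Interface

Orientations are given as a rotation vector (axis times angle).
In Python, from workcell import bot gives the robot as it stands.
- The arm moves only by the shell command python3 -m inch 'ROWS' [FORCE]. ROWS is JSON, a list of rows, each an object of numbers: "dx", "dy", "dz": the shift along the tool's x, y, z in m; "ax", "ay", "az": the turn, a rotation vector about the tool's x, y, z in degrees; "fingers": the opening, from -1 (shut) to 1 (fully open). A call has 1 to 20 rows; each row is the pose to reach, as a shift and turn from the pose measured when the call began, along the tool's axes at that moment; what a row does not reach only later rows make up. A row lasts 1/8 s, in which the tool goes at most 62.5 mm and 10.7 degrees, less where a joint would pass 70% of its speed; a pose out of reach is approached as far as the arm can. A call with a gripper value outside its range is refused whole. The fingers move at their own pace and stop on an object; FORCE is the grip in N (left out, the last holds). Time passes only in rows, so rows that repeat a pose let the fingers close. It gives the time, the measured TCP pose, the force and the opening at its end, in the units of the state.
- bot.read_state(): the state, without advancing time (a new reading comes with each control period).
- bot.read_camera(name): name is "scene" or "top" or "wrist"; returns (picture, depth): 384x512x3 uint8, blue, green, red; 384x512 float32, m along the optical axis (not along the pixel's ray), 0 where there is no reading.
- bot.get_calibration(name): a dict with "intrinsics" (3x3 intrinsics, pixels), "view" (4x4, takes a point from world to camera coordinates). Camera axes: x right, y down, z forward; pixel columns grow to the right and rows downward; lengths in m; the calibration is good to about 2 mm. A picture is of the moment at which its call begins: read the wrist's pose just before it. get_calibration takes no time and is no camera call; for the wrist camera it gives the pose at the moment of the call.
- bot.finish_job(): hands the job in, once; it reports no verdict.
Trained networks look in the newest picture that a camera, given by its name, has taken for a name from the list of things; names that differ only in an ending like _2 or _b are one class to them, and where a whole thing is asked for, a point or a joint stands for the part that bears it (a point fixed in the world has none). Each returns a list of dicts, best first, with "p" (0 to 1); they miss things now and then, are a little off and sometimes report something else, mostly with a low value. They report only what shows in the picture. A call takes as long as a camera call.
- bot.masks_of(camera, thing): "region" (384x512 bool, what is visible of it) and "box" ([left, top, right, bottom] in pixels, round what is visible of it).
The state is a dict: "time": time; "q": joint angles; "joint_vel": joint speeds; "joint_torque": joint torques, N m; "tool_pos": TCP position; "tcp_rot": TCP orientation; "wrist_force": force on the tool from outside, world axes, zero at the start; "torque": the same for the moment, N m; "width": opening from 0.0 (shut) to 1.0 (fully open).
Only numpy, scipy, OpenCV 4.12 (cv2) and the standard library are available. Lean on these libraries where they do the work, as an engineer would, in place of code of your own. Each camera call takes 0.05 s, during which the arm holds its last target. There are 200 camera calls.

## Task

Open the combination padlock lying in its holder: turn its dial clockwise (seen from above), click by click, until the white-lined pointer of the knob points straight at the shackle, then pull the shackle all the way out to its stop. Lift the open lock out of the holder and finish while still holding it, level with the dial up and at rest, the bow of its open shackle a few centimetres straight above the staple on the lid of the grey parts case, with the lock touching nothing but the gripper. Leave the gauge, the jar and the screwdriver where they are.

Things in the scene. Friction and masses are not known exactly. Their poses are not given: they have to be found in the camera images.
- lock_mid (a point): centre of the body of the padlock, half-way up. Steel block 62 (its x) x 70 (its y) x 30 mm high, lying with the dial up; its z axis points up, its -y axis points out of the body along the shackle. Whole lock about 0.55 kg (may vary by a third), loose; it rests on the holder with its underside 15 mm above the bench. Grasp it from above by its two x sides (62 mm apart), which are free over the middle 48 mm of their length
- dial_grip (a point): point on the dial axis (vertical, through the lock's centre), at the middle of the knob's grip bar, 33.5 mm above lock_mid. Black bar knob 12 mm thick, 36 mm long, 24 mm high, from 12 mm below to 11 mm above this point (12 mm below is the face of a 48 mm dial disc). The knob's long axis is the y axis of this point; its -y end carries a small nib and a white line on top: the pointer. It turns with the dial
- dial (a joint): dial angle in rad: 0 = pointer straight at the shackle (along the lock's -y), the only notch at which the shackle comes free (within about 0.1); grows anticlockwise seen from above. Starts between about 0.9 and 2.7, so it has to be turned clockwise. 12 click notches per turn, at multiples of 0.524 rad; a let-go dial springs into the nearest notch; about 0.04 N m takes it from notch to notch
- shackle_bow (a point): middle of the cross bar of the U-shaped shackle, on the bar's axis. Round bar 10 mm thick, running along the lock's x, 80 mm from lock_mid along the lock's -y when shut and 100 mm when open, 30 mm above the bench while the lock lies in the holder. Straight part of the bar 28 mm; inside of the U 36 mm wide; 32 mm free between the bar and the holder's end wall when shut. Its axes are the lock's
- shackle (a joint): how far the shackle is pulled out along the lock's -y, in m: 0 shut, 0.020 at its stop (fully open). Locked it gives only 0.002; unlocked it slides with about 2 N of friction and stays where it is left
- holder: fixed lock holder, 96 x 88 mm wooden block 15 mm high, origin at the centre of its underside, axes as the lock's. Steel end wall 30 mm wide, 24 mm above the block, between the shackle's legs (6 mm thick, inner face 36 mm from the centre on the -y side); end wall 50 mm wide, 20 mm above the block on the +y side; four corner lips 10 mm above the block. They keep the lock (1 mm play) from turning and sliding; it lifts straight up
- hasp_eye (a point): top of the small steel staple (loop 26 mm wide in x) on the lid of the fixed grey steel parts case; 127 mm above the bench. The case is 206 x 146 mm, its lid 100 mm high, the staple over its centre; axes as the case's
- gauge_mid (a point): centre of a loose black round gauge lying face up, diameter 84 mm, 55 mm high: leave alone
- jar_mid (a point): centre of a loose amber jar with metal cap, diameter 48 mm, 55 mm high: leave alone
- driver_grip (a point): middle of the handle of a loose screwdriver lying on the bench, 160 mm long: leave alone

How it is judged:
By the outcome, as a careful person would: the job done as asked, in the order asked, and still so for the second after the job is handed in, while the arm keeps its last pose, push and grip.
It also fails if it takes over 72 s, if anything falls off the work surface, if the arm or the gripper's body presses on something with over 40 N, if the wrist force passes 120 N, or if a joint passes its speed limit or range.

## Working session

There is one attempt and no reset: what is moved stays moved. The work goes in short steps, Python scripts to look and compute and a shell command to move; the robot and the scene stay as the last step left them, time stands still between calls to the robot, and variables do not carry over. Pictures are saved under pics/ and viewed, about 8 in all and at most 12, crops included, and the job is handed in when it is done.

```bash
ls; mkdir -p pics; cat > h.py <<'E'
import numpy as np, cv2
from workcell import bot
from scipy.spatial.transform import Rotation as R
def cam(n):
    c=bot.get_calibration(n); im,d=bot.read_camera(n); return im,d,np.array(c["intrinsics"]),np.array(c["view"])
def pts(d,K,V,m=None):
    m=(d>0) if m is None else (m&(d>0))
    v,u=np.nonzero(m); z=d[v,u]
    p=np.stack([(u-K[0,2])*z/K[0,0],(v-K[1,2])*z/K[1,1],z],1)
    return (p-V[:3,3])@V[:3,:3], u, v
def proj(p,K,V):
    q=V[:3,:3]@np.asarray(p)+V[:3,3]; return (K@q)[:2]/q[2]
def tool():
    s=bot.read_state(); return np.array(s["tool_pos"]),R.from_rotvec(s["tcp_rot"]).as_matrix(),s
E
python3 - <<'E'
from h import *
p,M,s=tool(); print(s["time"],p,M.round(3))
out=[]
for n in["top","scene"]:
    im,d,K,V=cam(n); out.append(im)
    for t in["lock_mid","dial_grip","shackle_bow","holder","hasp_eye","gauge_mid","jar_mid","driver_grip"]:
        for r in bot.masks_of(n,t)[:1]:
            P,u,v=pts(d,K,V,r["region"]); print(n,t,round(r["p"],2),r["box"],np.median(P,0).round(3),P.min(0).round(3),P.max(0).round(3))
    cv2.imwrite(f"pics/{n}.png",im)
cv2.imwrite("pics/both.png",np.vstack([cv2.resize(o,(400,300)) for o in out]))
E
```

```text
pics
0.0 [0.27786289 0.61434938 0.22994766] [[-0.911  0.412 -0.001]
 [ 0.412  0.911 -0.002]
 [ 0.    -0.002 -1.   ]]
top lock_mid 0.96 [156.3, 197.1, 213.8, 223.4] [0.565 0.236 0.046] [ 0.533  0.164 -0.001] [0.6   0.283 0.077]
top dial_grip 0.67 [162.2, 200.7, 182.1, 222.8] [0.566 0.244 0.052] [0.544 0.224 0.046] [0.589 0.272 0.077]
top shackle_bow 0.5 [191.1, 195.5, 214.9, 221.7] [0.573 0.182 0.035] [ 0.543  0.162 -0.004] [0.607 0.217 0.039]
top holder 0.66 [158.4, 190.9, 194.9, 232.7] [0.538 0.243 0.016] [ 0.516  0.201 -0.001] [0.616 0.294 0.042]
top hasp_eye 0.79 [307.2, 181.4, 403.3, 296.3] [ 0.518 -0.138  0.101] [ 0.405 -0.237 -0.002] [ 0.635 -0.045  0.129]
top gauge_mid 0.92 [262.6, 120.6, 298.3, 164.1] [0.732 0.019 0.056] [ 0.696 -0.028 -0.001] [0.797 0.06  0.062]
top jar_mid 0.59 [98.6, 226.3, 129.3, 249.4] [0.501 0.379 0.054] [ 0.477  0.363 -0.002] [0.524 0.433 0.06 ]
top driver_grip 0.97 [166.5, 111.4, 182.7, 167.3] [0.753 0.263 0.023] [ 0.676  0.251 -0.003] [0.798 0.287 0.029]
scene lock_mid 0.84 [304.1, 189.7, 363.6, 224.1] [0.584 0.241 0.044] [ 0.446  0.16  -0.   ] [0.601 0.287 0.078]
scene dial_grip 0.68 [334.5, 188.8, 357.1, 212.1] [0.574 0.248 0.052] [ 0.446  0.225 -0.   ] [0.589 0.271 0.078]
scene shackle_bow 0.6 [307.0, 198.3, 325.8, 216.0] [0.576 0.185 0.034] [ 0.492  0.165 -0.   ] [0.601 0.212 0.041]
scene holder 0.65 [320.8, 201.4, 365.4, 235.8] [0.605 0.248 0.015] [ 0.534  0.201 -0.001] [0.62  0.296 0.042]
scene hasp_eye 0.78 [136.6, 134.8, 228.1, 217.4] [ 0.569 -0.122  0.092] [ 0.316 -0.327 -0.   ] [ 0.637 -0.046  0.129]
scene gauge_mid 0.68 [201.9, 219.7, 243.6, 268.1] [0.757 0.026 0.055] [ 0.631 -0.025  0.001] [0.778 0.061 0.061]
scene jar_mid 0.6 [392.5, 187.3, 418.6, 215.9] [0.514 0.385 0.036] [ 0.413  0.363 -0.001] [0.523 0.425 0.058]
scene driver_grip 0.77 [343.9, 237.5, 353.1, 299.7] [0.767 0.265 0.023] [ 0.647  0.249 -0.002] [0.799 0.284 0.029]
```

View pics/top.png

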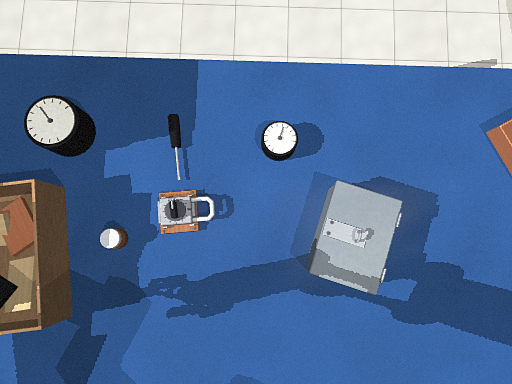

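View pics/scene.png

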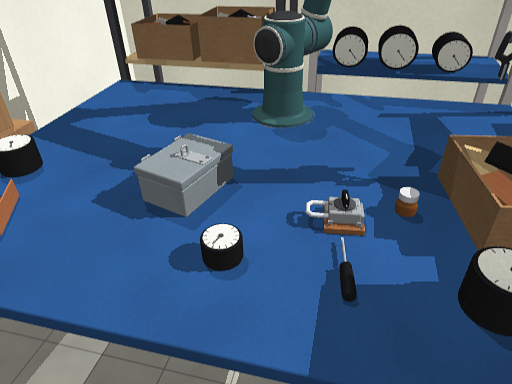

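The top view shows the lock at about (178,210) with its shackle to the right (world -y). The case is at (356,236), the gauge at (280,140), the jar at (112,238) and the screwdriver at (177,145). The scene view agrees. Next I move the wrist over the lock.

```bash
python3 -m inch '[{"dx":-0.05,"dy":-0.027,"dz":-0.02},{"dx":-0.1,"dy":-0.054,"dz":-0.04},{"dx":-0.15,"dy":-0.081,"dz":-0.06},{"dx":-0.2,"dy":-0.108,"dz":-0.06},{"dx":-0.25,"dy":-0.135,"dz":-0.06},{"dx":-0.3,"dy":-0.162,"dz":-0.06},{"dx":-0.35,"dy":-0.189,"dz":-0.06},{"dx":-0.4155,"dy":-0.222,"dz":-0.06},{"dx":-0.4155,"dy":-0.222,"dz":-0.06},{"dx":-0.4155,"dy":-0.222,"dz":-0.06}]'
python3 - <<'E'
from h import *
p,M,s=tool(); print(p,M.round(3))
im,d,K,V=cam("wrist"); cv2.imwrite("pics/w1.png",im)
c=-V[:3,:3].T@V[:3,3]; print("cam in tool",M.T@(c-p),(V[:3,:3]@M).round(3))
for t in["lock_mid","dial_grip","shackle_bow","holder"]:
    for r in bot.masks_of("wrist",t)[:1]:
        P,u,v=pts(d,K,V,r["region"]); print(t,round(r["p"],2),r["box"],np.median(P,0).round(3),P.min(0).round(3),P.max(0).round(3))
        np.save(t+".npy",P)
E
```

```text
[0.27814909 0.61502033 0.23132014] [[-0.911  0.412 -0.   ]
 [ 0.412  0.911  0.   ]
 [ 0.     0.    -1.   ]]
cam in tool [ 0.07637327  0.00073539 -0.14335584] [[ 0.     1.    -0.   ]
 [-0.954 -0.    -0.3  ]
 [-0.3    0.     0.954]]invalid input at $[0]: expected keys dx, dy, dz, ax, ay, az, fingers
```

View pics/w1.png

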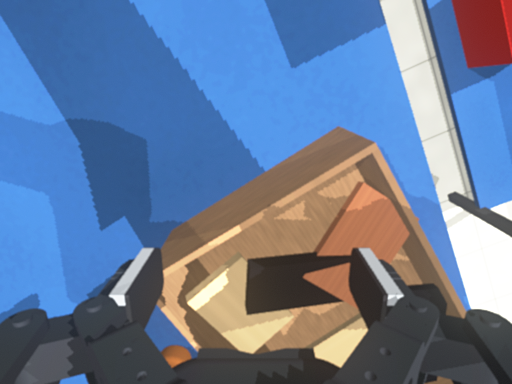

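The rows need every key. This picture shows only the crate below the start pose, because the arm has not moved.

```bash
python3 -m inch '[{"dx":-0.05,"dy":-0.027,"dz":-0.02,"ax":0,"ay":0,"az":0,"fingers":1},{"dx":-0.1,"dy":-0.054,"dz":-0.04,"ax":0,"ay":0,"az":0,"fingers":1},{"dx":-0.15,"dy":-0.081,"dz":-0.06,"ax":0,"ay":0,"az":0,"fingers":1},{"dx":-0.2,"dy":-0.108,"dz":-0.06,"ax":0,"ay":0,"az":0,"fingers":1},{"dx":-0.25,"dy":-0.135,"dz":-0.06,"ax":0,"ay":0,"az":0,"fingers":1},{"dx":-0.3,"dy":-0.162,"dz":-0.06,"ax":0,"ay":0,"az":0,"fingers":1},{"dx":-0.35,"dy":-0.189,"dz":-0.06,"ax":0,"ay":0,"az":0,"fingers":1},{"dx":-0.4,"dy":-0.216,"dz":-0.06,"ax":0,"ay":0,"az":0,"fingers":1},{"dx":-0.4155,"dy":-0.222,"dz":-0.06,"ax":0,"ay":0,"az":0,"fingers":1},{"dx":-0.4155,"dy":-0.222,"dz":-0.06,"ax":0,"ay":0,"az":0,"fingers":1}]'
python3 - <<'E'
from h import *
p,M,s=tool(); print(s["q"],p,M.round(3),s["wrist_force"])
im,d,K,V=cam("wrist"); cv2.imwrite("pics/w2.png",im); np.savez("w2.npz",d=d,K=K,V=V)
for t in["lock_mid","dial_grip","shackle_bow","holder"]:
    for r in bot.masks_of("wrist",t)[:1]:
        P,u,v=pts(d,K,V,r["region"]); print(t,round(r["p"],2),r["box"],np.median(P,0).round(3),P.min(0).round(3),P.max(0).round(3))
        np.save(t+".npy",P)
E
```

```text
time: 2.4
tool_pos: [0.5657, 0.2409, 0.2911]
tcp_rot: [-0.665, -3.07, -0.0]
wrist_force: [-0.3, 0.7, -0.2]
width: 0.996
[ 3.61766018e-01  1.20188225e-01  1.66397796e+00  5.57722586e-04
  1.35773509e+00 -7.82210255e-01] [0.5657004  0.24089847 0.29114288] [[-0.91   0.414 -0.   ]
 [ 0.414  0.91   0.   ]
 [ 0.001  0.    -1.   ]] [-0.31071244  0.67850859 -0.227908  ]
dial_grip 0.65 [241.8, 134.0, 281.2, 169.9] [0.564 0.25  0.052] [0.542 0.225 0.044] [0.591 0.272 0.077]
holder 0.94 [210.6, 93.1, 305.5, 191.8] [0.537 0.254 0.016] [ 0.514  0.196 -0.001] [0.622 0.296 0.044]
```

View pics/w2.png

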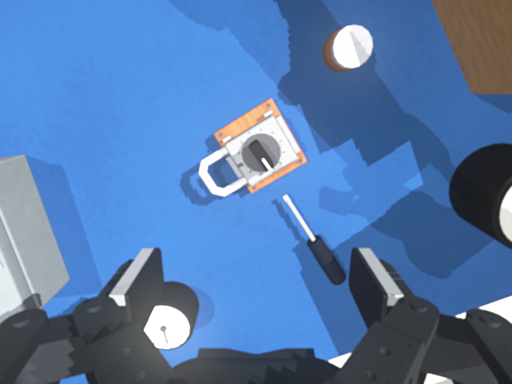

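The wrist view shows the lock at about (258,155) with its shackle bow to the lower left at (210,172). The knob's white line is at its lower-right end, near (267,165).

```bash
cat > fit.py <<'E'
from h import *
def fit(im,d,K,V,c0=(0.566,0.245)):
    P,u,v=pts(d,K,V); near=np.hypot(P[:,0]-c0[0],P[:,1]-c0[1])<0.13
    P,u,v=P[near],u[near],v[near]; r=np.hypot(P[:,0]-c0[0],P[:,1]-c0[1])
    out={}
    for nm,a,b,rr in[("block",.010,.020,.075),("body",.040,.050,.052),("bodyholder",.010,.050,.075)]:
        Q=P[(P[:,2]>a)&(P[:,2]<b)&(r<rr)]
        (c,s,an)=cv2.minAreaRect((Q[:,:2]*1000).astype(np.float32)); print(nm,len(Q),np.round(c,1),np.round(s,1),round(an,1))
    k=(P[:,2]>.067)&(P[:,2]<.09)&(r<.04); Q=P[k]
    (c,s,an)=cv2.minAreaRect((Q[:,:2]*1000).astype(np.float32)); print("knob",len(Q),np.round(c,1),np.round(s,1),round(an,1),"zmed",np.median(Q[:,2]).round(4))
    w=im[v[k],u[k]].min(1)>120; print("white",w.sum(),(Q[w].mean(0)*1000).round(1), "ends", )
    L=np.linalg.svd(Q[:,:2]-Q[:,:2].mean(0),full_matrices=False)[2][0]; print("knob bearing",np.degrees(np.arctan2(L[1],L[0])).round(1))
    sh=P[(P[:,2]>.022)&(P[:,2]<.045)&(P[:,1]<c0[1]-.05)]; 
    if len(sh): (c,s,an)=cv2.minAreaRect((sh[:,:2]*1000).astype(np.float32)); print("shackle",len(sh),np.round(c,1),np.round(s,1),round(an,1),"ymin",sh[:,:2][sh[:,1].argmin()],np.percentile(sh[:,2],90))
E
python3 - <<'E'
from fit import *
z=np.load("w2.npz"); fit(cv2.imread("pics/w2.png"),z["d"],z["K"],z["V"])
E
```

```text
block 1538 [579.  249.6] [123.   87.8] 6.6
body 1701 [566.  244.6] [62.  76.8] 6.6
bodyholder 4235 [581.  232.6] [123.  121.9] 6.6
knob 342 [565.7 248. ] [36.  12.1] 10.6 zmed 0.075
white 64 [575.5 250.1  75.4] ends
knob bearing 10.5
shackle 504 [572.5 178.6] [32.4 57.5] 89.6 ymin [0.56271125 0.16248463] 0.036037696432257994
```

```bash
python3 -m inch '[{"dx":0.003,"dy":0.006,"dz":0.03,"ax":0,"ay":0,"az":-9,"fingers":1},{"dx":0.003,"dy":0.006,"dz":0.06,"ax":0,"ay":0,"az":-18,"fingers":1},{"dx":0.003,"dy":0.006,"dz":0.09,"ax":0,"ay":0,"az":-27,"fingers":1},{"dx":0.003,"dy":0.006,"dz":0.12,"ax":0,"ay":0,"az":-35,"fingers":1},{"dx":0.003,"dy":0.006,"dz":0.12,"ax":0,"ay":0,"az":-35,"fingers":1},{"dx":0.003,"dy":0.006,"dz":0.12,"ax":0,"ay":0,"az":-35,"fingers":1}]'
python3 - <<'E'
from fit import *
p,M,s=tool(); print(p,M.round(3))
im,d,K,V=cam("wrist"); cv2.imwrite("pics/w3.png",im); np.savez("w3.npz",d=d,K=K,V=V); fit(im,d,K,V)
print(proj([.5657,.248,.0515],K,V))
E
```

```text
time: 3.4
tool_pos: [0.5644, 0.2506, 0.1726]
tcp_rot: [-0.293, 3.127, 0.001]
wrist_force: [0.0, 1.1, 0.1]
width: 1.0
[0.56437458 0.25055946 0.17260234] [[-0.983 -0.186  0.001]
 [-0.186  0.983  0.001]
 [-0.001  0.001 -1.   ]]
block 2420 [579.  249.3] [122.5  88. ] 6.4
body 3117 [566.4 244.4] [62.3 76.9] 6.7
bodyholder 7635 [580.9 232.5] [122.5 121.7] 6.4
knob 669 [565.6 247.4] [35.5 11.3] 10.8 zmed 0.075
white 112 [575.8 249.6  75.4] ends
knob bearing 10.6
shackle 1073 [573.  179.3] [56.4 32.9] 2.0 ymin [0.56134012 0.1623903 ] 0.03599132713869654
[251.90761302 182.62234808]
```

```bash
python3 -m inch '[{"dx":-0.0006,"dy":-0.0033,"dz":0.03,"ax":0,"ay":0,"az":0,"fingers":1},{"dx":-0.0006,"dy":-0.0033,"dz":0.06,"ax":0,"ay":0,"az":0,"fingers":1},{"dx":-0.0006,"dy":-0.0033,"dz":0.09,"ax":0,"ay":0,"az":0,"fingers":1},{"dx":-0.0006,"dy":-0.0033,"dz":0.112,"ax":0,"ay":0,"az":0,"fingers":1},{"dx":-0.0006,"dy":-0.0033,"dz":0.112,"ax":0,"ay":0,"az":0,"fingers":1},{"dx":-0.0006,"dy":-0.0033,"dz":0.112,"ax":0,"ay":0,"az":0,"fingers":1}]' 40
python3 - <<'E'
from h import *
p,M,s=tool(); print(s["q"],p,M.round(3)); D=np.array([.5656,.2477,.056])-p; print("go",M.T@D)
E
```

```text
time: 4.2
tool_pos: [0.5679, 0.2483, 0.0634]
tcp_rot: [-0.292, 3.122, 0.003]
wrist_force: [0.9, -0.2, -0.5]
width: 1.0
[ 3.71692889e-01  3.09537978e-01  1.87745868e+00  5.70658290e-04
  9.48532575e-01 -1.38606752e+00] [0.56793492 0.24828584 0.06340204] [[-0.983 -0.186  0.005]
 [-0.186  0.983  0.003]
 [-0.006  0.002 -1.   ]]
go [ 0.00244651 -0.00015404  0.00738756]
```

```bash
python3 -m inch '[{"dx":0.0024,"dy":-0.0001,"dz":0.007,"ax":0,"ay":0,"az":0,"fingers":1},{"dx":0.0024,"dy":-0.0001,"dz":0.007,"ax":0,"ay":0,"az":0,"fingers":1},{"dx":0.0024,"dy":-0.0001,"dz":0.007,"ax":0,"ay":0,"az":0,"fingers":0},{"dx":0.0024,"dy":-0.0001,"dz":0.007,"ax":0,"ay":0,"az":0,"fingers":-0.5},{"dx":0.0024,"dy":-0.0001,"dz":0.007,"ax":0,"ay":0,"az":0,"fingers":-1},{"dx":0.0024,"dy":-0.0001,"dz":0.007,"ax":0,"ay":0,"az":0,"fingers":-1},{"dx":0.0024,"dy":-0.0001,"dz":0.007,"ax":0,"ay":0,"az":0,"fingers":-1},{"dx":0.0024,"dy":-0.0001,"dz":0.007,"ax":0,"ay":0,"az":0,"fingers":-1}]' 40
python3 - <<'E'
from h import *
p,M,s=tool(); print(s["q"],p,M.round(3),s["torque"]); D=np.array([.5656,.2477,.056])-p; print("go",M.T@D)
E
```

```text
time: 5.2
tool_pos: [0.5657, 0.2475, 0.0565]
tcp_rot: [-0.292, 3.122, 0.003]
wrist_force: [-0.2, -1.1, 1.5]
width: 0.131
[ 3.72057933e-01  3.13971580e-01  1.88654471e+00  2.26649687e-04
  9.35120047e-01 -1.38545613e+00] [0.56568298 0.24754475 0.0564997 ] [[-0.983 -0.186  0.005]
 [-0.185  0.983  0.002]
 [-0.006  0.001 -1.   ]] [-0.24096756  0.01561847 -0.01257872]
go [5.56518177e-05 1.67311154e-04 4.99595458e-04]
```

```bash
python3 -m inch '[{"dx":0,"dy":0,"dz":0,"ax":0,"ay":0,"az":8,"fingers":-1},{"dx":0,"dy":0,"dz":0,"ax":0,"ay":0,"az":16,"fingers":-1},{"dx":0,"dy":0,"dz":0,"ax":0,"ay":0,"az":24,"fingers":-1},{"dx":0,"dy":0,"dz":0,"ax":0,"ay":0,"az":32,"fingers":-1},{"dx":0,"dy":0,"dz":0,"ax":0,"ay":0,"az":34,"fingers":-1},{"dx":0,"dy":0,"dz":0,"ax":0,"ay":0,"az":34,"fingers":-1},{"dx":0,"dy":0,"dz":0,"ax":0,"ay":0,"az":34,"fingers":-1}]' 40
python3 - <<'E'
from h import *
p,M,s=tool(); print(np.degrees(np.arctan2(M[1,1],M[0,1])),s["torque"]); D=np.array([.5656,.2477,.056])-p; print("go",M.T@D)
E
```

```text
time: 6.08
tool_pos: [0.5657, 0.2476, 0.0565]
tcp_rot: [0.632, 3.072, 0.005]
wrist_force: [-0.2, -0.8, 1.4]
width: 0.132
66.7648047324386 [-0.10911306 -0.03710358 -0.03584519]
go [1.30412411e-04 5.81292824e-05 4.63203772e-04]
```

```bash
python3 -m inch '[{"dx":0,"dy":0,"dz":0,"ax":0,"ay":0,"az":8,"fingers":-1},{"dx":0,"dy":0,"dz":0,"ax":0,"ay":0,"az":16,"fingers":-1},{"dx":0,"dy":0,"dz":0,"ax":0,"ay":0,"az":24,"fingers":-1},{"dx":0,"dy":0,"dz":0,"ax":0,"ay":0,"az":30,"fingers":-1},{"dx":0,"dy":0,"dz":0,"ax":0,"ay":0,"az":30,"fingers":-1},{"dx":0,"dy":0,"dz":0,"ax":0,"ay":0,"az":30,"fingers":-1},{"dx":0,"dy":0,"dz":0,"ax":0,"ay":0,"az":38,"fingers":-1},{"dx":0,"dy":0,"dz":0,"ax":0,"ay":0,"az":46,"fingers":-1},{"dx":0,"dy":0,"dz":0,"ax":0,"ay":0,"az":54,"fingers":-1},{"dx":0,"dy":0,"dz":0,"ax":0,"ay":0,"az":60,"fingers":-1},{"dx":0,"dy":0,"dz":0,"ax":0,"ay":0,"az":60,"fingers":-1},{"dx":0,"dy":0,"dz":0,"ax":0,"ay":0,"az":60,"fingers":-1},{"dx":0,"dy":0,"dz":0,"ax":0,"ay":0,"az":60,"fingers":-1}]' 40
python3 - <<'E'
from h import *
p,M,s=tool(); print(np.degrees(np.arctan2(M[1,1],M[0,1])),s["torque"],s["q"])
E
```

```text
time: 7.7
tool_pos: [0.5656, 0.2476, 0.0565]
tcp_rot: [2.084, 2.348, 0.008]
wrist_force: [-1.5, -0.8, 1.6]
width: 0.13
6.833774931052564 [-0.15482989  0.27651245 -0.09051505] [3.72122277e-01 3.13942996e-01 1.88660564e+00 4.21959874e-04
 9.35274284e-01 2.52596035e-01]
```

```bash
python3 -m inch '[{"dx":0,"dy":0,"dz":0,"ax":0,"ay":0,"az":0,"fingers":1},{"dx":0,"dy":0,"dz":0,"ax":0,"ay":0,"az":0,"fingers":1},{"dx":0,"dy":0,"dz":-0.01,"ax":0,"ay":0,"az":0,"fingers":1},{"dx":0,"dy":0,"dz":-0.05,"ax":0,"ay":0,"az":0,"fingers":1},{"dx":0,"dy":0,"dz":-0.11,"ax":0,"ay":0,"az":0,"fingers":1},{"dx":0,"dy":0,"dz":-0.12,"ax":0,"ay":0,"az":0,"fingers":1},{"dx":0,"dy":0,"dz":-0.12,"ax":0,"ay":0,"az":0,"fingers":1}]' 40
python3 - <<'E'
from fit import *
p,M,s=tool(); print(p,M.round(3))
im,d,K,V=cam("wrist"); cv2.imwrite("pics/w4.png",cv2.resize(im,(768,576))); np.savez("w4.npz",d=d,K=K,V=V,im=im); fit(im,d,K,V)
E
```

```text
time: 8.57
tool_pos: [0.5658, 0.2477, 0.1783]
tcp_rot: [2.082, 2.347, 0.013]
wrist_force: [-0.6, 0.3, -0.0]
width: 1.002
[0.56582391 0.24765234 0.1783385 ] [[-0.119  0.993  0.008]
 [ 0.993  0.119  0.004]
 [ 0.003  0.009 -1.   ]]
block 2697 [579.1 250.1] [122.7  87.8] 6.5
body 2993 [566.4 245.2] [61.8 77.1] 5.2
bodyholder 7522 [581.1 233. ] [122.7 122.3] 6.6
knob 649 [565.9 248.5] [11.5 36.1] 6.6 zmed 0.075
white 102 [566.7 238.7  75.4] ends
knob bearing -84.0
shackle 794 [572.  179.2] [31.3 56.5] 89.7 ymin [0.5608457  0.16359017] 0.03604233385074952
```

View pics/w4.png

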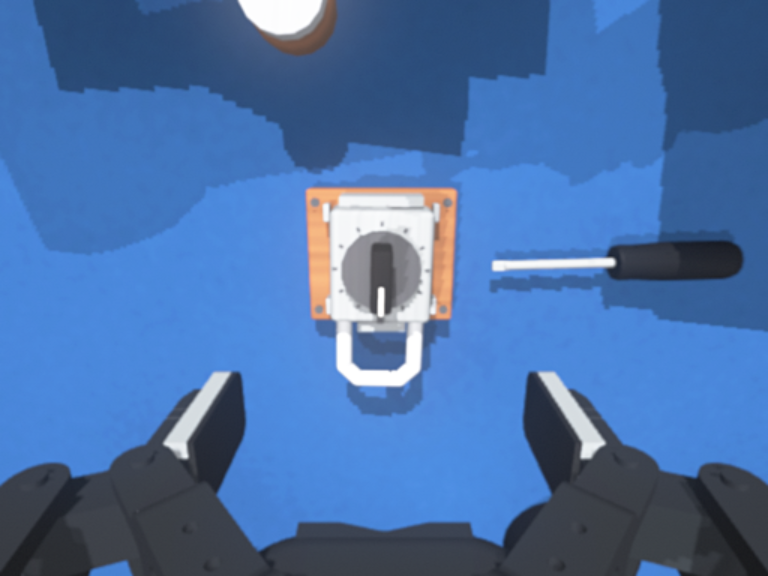

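The pointer's white line (380,300) now aims at the shackle bow (380,375), and the knob is aligned with the lock's axis within 1°. Next I go for the shackle bar.

```bash
python3 -m inch '[{"dx":-0.02,"dy":0,"dz":0.0,"ax":0,"ay":0,"az":-10,"fingers":-0.18},{"dx":-0.04,"dy":0,"dz":0.02,"ax":0,"ay":0,"az":-20,"fingers":-0.18},{"dx":-0.06,"dy":0,"dz":0.04,"ax":0,"ay":0,"az":-30,"fingers":-0.18},{"dx":-0.08,"dy":0,"dz":0.06,"ax":0,"ay":0,"az":-40,"fingers":-0.18},{"dx":-0.08,"dy":0,"dz":0.07,"ax":0,"ay":0,"az":-50,"fingers":-0.18},{"dx":-0.08,"dy":0,"dz":0.08,"ax":0,"ay":0,"az":-60,"fingers":-0.18},{"dx":-0.08,"dy":0,"dz":0.08,"ax":0,"ay":0,"az":-70,"fingers":-0.18},{"dx":-0.08,"dy":0,"dz":0.08,"ax":0,"ay":0,"az":-80,"fingers":-0.18},{"dx":-0.08,"dy":0,"dz":0.08,"ax":0,"ay":0,"az":-90,"fingers":-0.18},{"dx":-0.08,"dy":0,"dz":0.08,"ax":0,"ay":0,"az":-90,"fingers":-0.18},{"dx":-0.08,"dy":0,"dz":0.08,"ax":0,"ay":0,"az":-90,"fingers":-0.18},{"dx":-0.08,"dy":0,"dz":0.08,"ax":0,"ay":0,"az":-90,"fingers":-0.18}]' 40
python3 - <<'E'
from h import *
p,M,s=tool(); print(np.degrees(np.arctan2(M[1,1],M[0,1])),M.round(3)); D=np.array([.5749,.1682,.012])-p; print("go",M.T@D)
E
```

```text
time: 10.12
tool_pos: [0.5741, 0.1678, 0.0956]
tcp_rot: [-0.185, 3.132, 0.003]
wrist_force: [0.6, -0.6, -1.1]
width: 0.41
96.75094188061989 [[-0.993 -0.118  0.004]
 [-0.118  0.993  0.002]
 [-0.004  0.002 -1.   ]]
go [-0.00043013  0.00012673  0.08358744]
```

```bash
python3 -m inch '[{"dx":0,"dy":0,"dz":0.03,"ax":0,"ay":0,"az":0,"fingers":-0.18},{"dx":0,"dy":0,"dz":0.05,"ax":0,"ay":0,"az":0,"fingers":-0.18},{"dx":0,"dy":0,"dz":0.065,"ax":0,"ay":0,"az":0,"fingers":-0.18},{"dx":0,"dy":0,"dz":0.08,"ax":0,"ay":0,"az":0,"fingers":-0.18},{"dx":0,"dy":0,"dz":0.083,"ax":0,"ay":0,"az":0,"fingers":-0.18},{"dx":0,"dy":0,"dz":0.083,"ax":0,"ay":0,"az":0,"fingers":-0.18}]' 40
python3 - <<'E'
from h import *
p,M,s=tool(); D=np.array([.5749,.1682,.012])-p; print("go",M.T@D)
E
```

```text
time: 10.88
tool_pos: [0.5747, 0.1681, 0.0126]
tcp_rot: [-0.185, 3.132, 0.003]
wrist_force: [0.3, -0.1, -0.5]
width: 0.412
go [-2.54451476e-04  9.11506235e-05  6.21031245e-04]
```

```bash
python3 -m inch '[{"dx":0,"dy":0,"dz":0,"ax":0,"ay":0,"az":0,"fingers":-0.6},{"dx":0,"dy":0,"dz":0,"ax":0,"ay":0,"az":0,"fingers":-1},{"dx":0,"dy":0,"dz":0,"ax":0,"ay":0,"az":0,"fingers":-1},{"dx":0,"dy":0,"dz":0,"ax":0,"ay":0,"az":0,"fingers":-1},{"dx":0,"dy":-0.004,"dz":0,"ax":0,"ay":0,"az":0,"fingers":-1},{"dx":0,"dy":-0.008,"dz":0,"ax":0,"ay":0,"az":0,"fingers":-1},{"dx":0,"dy":-0.008,"dz":0,"ax":0,"ay":0,"az":0,"fingers":-1}]' 50
```

```text
time: 11.75
tool_pos: [0.5765, 0.1599, 0.013]
tcp_rot: [-0.184, 3.13, 0.003]
wrist_force: [3.3, 0.4, 3.7]
width: 0.091
```

```bash
python3 -m inch '[{"dx":0,"dy":-0.004,"dz":0,"ax":0,"ay":0,"az":0,"fingers":-1},{"dx":0,"dy":-0.008,"dz":0,"ax":0,"ay":0,"az":0,"fingers":-1},{"dx":0,"dy":-0.011,"dz":0,"ax":0,"ay":0,"az":0,"fingers":-1},{"dx":0,"dy":-0.0125,"dz":0,"ax":0,"ay":0,"az":0,"fingers":-1},{"dx":0,"dy":-0.014,"dz":0,"ax":0,"ay":0,"az":0,"fingers":-1},{"dx":0,"dy":-0.014,"dz":0,"ax":0,"ay":0,"az":0,"fingers":-1}]' 50
```

```text
time: 12.5
tool_pos: [0.5776, 0.1473, 0.0128]
tcp_rot: [-0.183, 3.131, 0.006]
wrist_force: [1.0, 8.0, 0.8]
width: 0.094
```

```bash
python3 -m inch '[{"dx":0,"dy":-0.003,"dz":0,"ax":0,"ay":0,"az":0,"fingers":-1},{"dx":0,"dy":-0.003,"dz":0,"ax":0,"ay":0,"az":0,"fingers":-1},{"dx":0,"dy":0,"dz":0,"ax":0,"ay":0,"az":0,"fingers":-0.5},{"dx":0,"dy":0,"dz":0,"ax":0,"ay":0,"az":0,"fingers":-0.3},{"dx":0,"dy":0,"dz":0,"ax":0,"ay":0,"az":0,"fingers":-0.3},{"dx":0,"dy":0,"dz":-0.03,"ax":0,"ay":0,"az":0,"fingers":-0.3},{"dx":0,"dy":0.03,"dz":-0.08,"ax":0,"ay":0,"az":0,"fingers":0},{"dx":0,"dy":0.06,"dz":-0.13,"ax":0,"ay":0,"az":10,"fingers":1},{"dx":0,"dy":0.09,"dz":-0.16,"ax":0,"ay":0,"az":20,"fingers":1},{"dx":0,"dy":0.1,"dz":-0.16,"ax":0,"ay":0,"az":30,"fingers":1},{"dx":0,"dy":0.1,"dz":-0.16,"ax":0,"ay":0,"az":40,"fingers":1},{"dx":0,"dy":0.1,"dz":-0.16,"ax":0,"ay":0,"az":50,"fingers":1},{"dx":0,"dy":0.1,"dz":-0.16,"ax":0,"ay":0,"az":60,"fingers":1},{"dx":0,"dy":0.1,"dz":-0.16,"ax":0,"ay":0,"az":70,"fingers":1},{"dx":0,"dy":0.1,"dz":-0.16,"ax":0,"ay":0,"az":80,"fingers":1},{"dx":0,"dy":0.1,"dz":-0.16,"ax":0,"ay":0,"az":90,"fingers":1},{"dx":0,"dy":0.1,"dz":-0.16,"ax":0,"ay":0,"az":90,"fingers":1},{"dx":0,"dy":0.1,"dz":-0.16,"ax":0,"ay":0,"az":90,"fingers":1}]' 50
python3 - <<'E'
from fit import *
p,M,s=tool(); print(p,M.round(3))
im,d,K,V=cam("wrist"); cv2.imwrite("pics/w5.png",im); np.savez("w5.npz",d=d,K=K,V=V,im=im); fit(im,d,K,V)
P,u,v=pts(d,K,V); y=np.array([-.115,.9934]); x=np.array([.9934,.115])
q=P[:,:2]-[.5657,.2477]; a,b=q@x,q@y
m=(P[:,2]>.040)&(P[:,2]<.05)&(abs(a)<.04)&(abs(b)<.06); print("body x",np.percentile(a[m],[1,99]),"y",np.percentile(b[m&(abs(a)>.016)],[1,99]))
m=(P[:,2]>.025)&(P[:,2]<.045)&(abs(a)<.012)&(b<-.06)&(b>-.13); print("bar y",np.percentile(b[m],[2,98]),P[m,2].max())
# case
m=(P[:,2]>.09)&(P[:,2]<.14)&(P[:,1]<0); print("case pts",m.sum())
E
```

```text
time: 14.75
tool_pos: [0.5651, 0.2456, 0.173]
tcp_rot: [2.085, 2.349, 0.009]
wrist_force: [0.7, 0.0, -0.6]
width: 1.003
[0.56505604 0.24556403 0.17298283] [[-0.119  0.993  0.005]
 [ 0.993  0.119  0.004]
 [ 0.003  0.005 -1.   ]]
block 2779 [579.  250.2] [122.5  87.7] 6.8
body 3084 [565.7 244.9] [62.2 75.8] 5.7
bodyholder 7544 [580.9 234.2] [122.5 120. ] 6.6
knob 689 [565.7 247.7] [11.9 36.3] 6.6 zmed 0.075
white 100 [566.6 237.6  75.4] ends
knob bearing -84.0
shackle 1190 [573.5 170.2] [56.2 52.5] 3.4 ymin [0.55965492 0.14310159] 0.03592090143498886
body x [-0.03068034  0.03025429] y [-0.03291599  0.03465753]
bar y [-0.10394462 -0.0946084 ] 0.037119716186054114
case pts 0
```

View pics/w5.png

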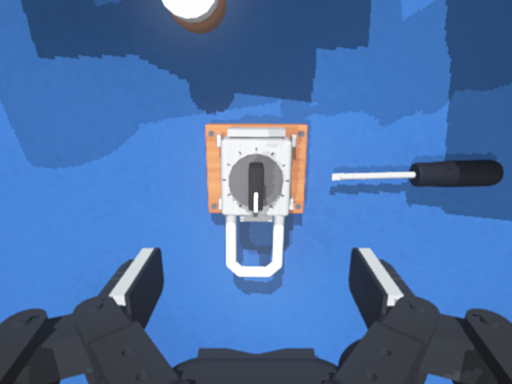

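The shackle bar sits at (256,270), 99–100 mm from the lock centre, so it is fully open. The knob is still aligned. Next I grasp the body.

```bash
python3 -m inch '[{"dx":-0.003,"dy":0.0008,"dz":0.03,"ax":0,"ay":0,"az":0,"fingers":0.85},{"dx":-0.003,"dy":0.0008,"dz":0.07,"ax":0,"ay":0,"az":0,"fingers":0.85},{"dx":-0.003,"dy":0.0008,"dz":0.1,"ax":0,"ay":0,"az":0,"fingers":0.85},{"dx":-0.003,"dy":0.0008,"dz":0.12,"ax":0,"ay":0,"az":0,"fingers":0.85},{"dx":-0.003,"dy":0.0008,"dz":0.12,"ax":0,"ay":0,"az":0,"fingers":0.85},{"dx":-0.003,"dy":0.0008,"dz":0.12,"ax":0,"ay":0,"az":0,"fingers":0.85}]' 90
python3 - <<'E'
from h import *
p,M,s=tool(); print(np.degrees(np.arctan2(M[1,1],M[0,1])),M.round(4)); D=np.array([.5657+.0006,.2477-.005,.016])-p; print("go",M.T@D)
E
```

```text
time: 15.55
tool_pos: [0.5679, 0.2437, 0.0543]
tcp_rot: [2.084, 2.348, 0.012]
wrist_force: [0.7, -0.3, -0.3]
width: 0.926
6.820482976805593 [[-0.1188  0.9929  0.0066]
 [ 0.9929  0.1188  0.0048]
 [ 0.004   0.0071 -1.    ]]
go [-0.00091472 -0.00193328  0.03825157]
```

```bash
python3 -m inch '[{"dx":-0.001,"dy":-0.002,"dz":0.015,"ax":0,"ay":0,"az":0,"fingers":0.85},{"dx":-0.001,"dy":-0.002,"dz":0.03,"ax":0,"ay":0,"az":0,"fingers":0.85},{"dx":-0.001,"dy":-0.002,"dz":0.038,"ax":0,"ay":0,"az":0,"fingers":0.85},{"dx":-0.001,"dy":-0.002,"dz":0.038,"ax":0,"ay":0,"az":0,"fingers":0.85},{"dx":-0.001,"dy":-0.002,"dz":0.038,"ax":0,"ay":0,"az":0,"fingers":0.4},{"dx":-0.001,"dy":-0.002,"dz":0.038,"ax":0,"ay":0,"az":0,"fingers":0},{"dx":-0.001,"dy":-0.002,"dz":0.038,"ax":0,"ay":0,"az":0,"fingers":0},{"dx":-0.001,"dy":-0.002,"dz":0.038,"ax":0,"ay":0,"az":0,"fingers":0},{"dx":-0.001,"dy":-0.002,"dz":0.038,"ax":0,"ay":0,"az":0,"fingers":0}]' 90
python3 - <<'E'
from h import *
p,M,s=tool(); print(s["q"],M.round(4),s["torque"])
E
```

```text
time: 16.68
tool_pos: [0.5668, 0.2429, 0.017]
tcp_rot: [2.084, 2.348, 0.014]
wrist_force: [-0.3, 0.3, 5.4]
width: 0.702
[0.36319281 0.36130687 1.90992683 0.00290396 0.86126579 0.24224286] [[-0.1188  0.9929  0.0077]
 [ 0.9929  0.1188  0.0053]
 [ 0.0043  0.0083 -1.    ]] [0.00986196 0.37384508 0.0074616 ]
```

```bash
python3 -m inch '[{"dx":0,"dy":0,"dz":-0.01,"ax":0,"ay":0,"az":0,"fingers":0},{"dx":0,"dy":0,"dz":-0.025,"ax":0,"ay":0,"az":0,"fingers":0},{"dx":0,"dy":0,"dz":-0.05,"ax":0,"ay":0,"az":0,"fingers":0},{"dx":0,"dy":0,"dz":-0.08,"ax":0,"ay":0,"az":0,"fingers":0},{"dx":0,"dy":0,"dz":-0.12,"ax":0,"ay":0,"az":0,"fingers":0},{"dx":0,"dy":0,"dz":-0.15,"ax":0,"ay":0,"az":0,"fingers":0},{"dx":0,"dy":0,"dz":-0.17,"ax":0,"ay":0,"az":0,"fingers":0},{"dx":0,"dy":0,"dz":-0.17,"ax":0,"ay":0,"az":0,"fingers":0},{"dx":0,"dy":0,"dz":-0.17,"ax":0,"ay":0,"az":0,"fingers":0}]' 90
python3 - <<'E'
from h import *
p,M,s=tool(); print(M.round(4),s["torque"])
for n in["top","scene"]:
    im,d,K,V=cam(n); P,u,v=pts(d,K,V)
    m=(P[:,0]>.4)&(P[:,0]<.64)&(P[:,1]>-.26)&(P[:,1]<-.03)
    lid=m&(P[:,2]>.095)&(P[:,2]<.108); c,sz,an=cv2.minAreaRect((P[lid][:,:2]*1000).astype(np.float32)); print(n,"lid",c,sz,an,np.median(P[lid,2]))
    st=m&(P[:,2]>.114)&(P[:,2]<.14); c,sz,an=cv2.minAreaRect((P[st][:,:2]*1000).astype(np.float32)); print("staple",st.sum(),c,sz,an,P[st,2].max(),P[st].mean(0))
    if n=="scene": 
        m=(abs(P[:,0]-.57)<.06)&(abs(P[:,1]-.2)<.12)&(P[:,2]>.15); print("lock pts",m.sum())
    cv2.imwrite(f"pics/{n}2.png",im)
im=cv2.imread("pics/top2.png")[150:310,130:430]; im2=cv2.imread("pics/scene2.png")[80:280,100:440]
cv2.imwrite("pics/c6.png",np.vstack([cv2.resize(im,(640,341)),cv2.resize(im2,(640,256))]))
E
```

```text
time: 17.8
tool_pos: [0.5644, 0.2415, 0.1854]
tcp_rot: [2.085, 2.349, 0.01]
wrist_force: [0.2, -0.3, -5.7]
width: 0.708
[[-0.1187  0.9929  0.0051]
 [ 0.9929  0.1187  0.0043]
 [ 0.0036  0.0055 -1.    ]] [ 0.0418056  -0.01053737 -0.01095231]
top lid (519.37548828125, -144.53805541992188) (148.76979064941406, 206.27076721191406) 73.55805206298828 0.10076130537652575
staple 43 (519.4474487304688, -143.49520874023438) (5.706824779510498, 25.33831787109375) 75.57125091552734 0.1289922328850902 [ 0.51943056 -0.14271527  0.12401098]
scene lid (517.3243408203125, -142.58990478515625) (149.5965576171875, 209.039794921875) 73.9356689453125 0.1014390397541388
staple 35 (518.8487548828125, -143.66744995117188) (6.352520942687988, 23.716651916503906) 75.67503356933594 0.12798545006988468 [ 0.51991105 -0.14312906  0.1219946 ]
lock pts 6164
```

View pics/c6.png

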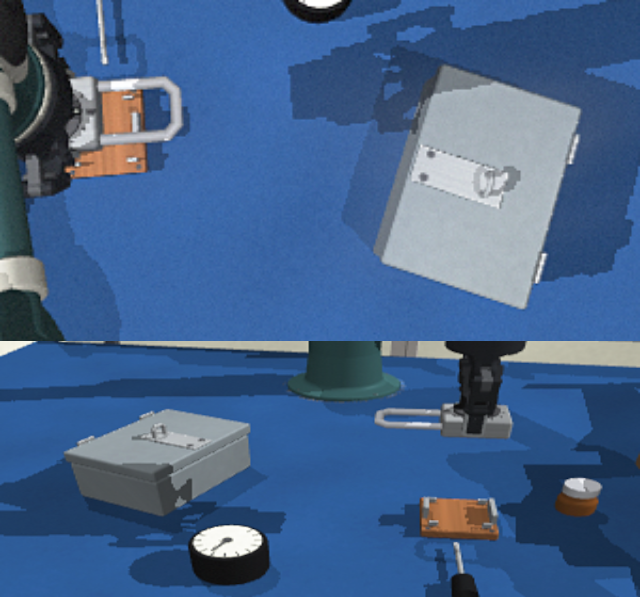

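The lock is out of the holder, level and open, and the wrist reads 5.7 N of weight. In the upper crop the staple is at (488,182); measured, it is at (0.519,-0.1436). Both cameras and the lid's centre agree on that. Next I carry the lock over.

```bash
python3 -m inch '[{"dx":-0.01,"dy":-0.003,"dz":0,"ax":0,"ay":0,"az":0,"fingers":0},{"dx":-0.03,"dy":-0.01,"dz":0,"ax":0,"ay":0,"az":0,"fingers":0},{"dx":-0.06,"dy":-0.019,"dz":0,"ax":0,"ay":0,"az":0,"fingers":0},{"dx":-0.095,"dy":-0.03,"dz":0,"ax":0,"ay":0,"az":0,"fingers":0},{"dx":-0.13,"dy":-0.041,"dz":0,"ax":0,"ay":0,"az":0,"fingers":0},{"dx":-0.165,"dy":-0.053,"dz":0,"ax":0,"ay":0,"az":0,"fingers":0},{"dx":-0.2,"dy":-0.064,"dz":0,"ax":0,"ay":0,"az":0,"fingers":0},{"dx":-0.23,"dy":-0.073,"dz":0,"ax":0,"ay":0,"az":0,"fingers":0},{"dx":-0.255,"dy":-0.081,"dz":0,"ax":0,"ay":0,"az":0,"fingers":0},{"dx":-0.272,"dy":-0.087,"dz":0,"ax":0,"ay":0,"az":0,"fingers":0},{"dx":-0.282,"dy":-0.09,"dz":0,"ax":0,"ay":0,"az":0,"fingers":0},{"dx":-0.282,"dy":-0.09,"dz":0,"ax":0,"ay":0,"az":0,"fingers":0},{"dx":-0.282,"dy":-0.09,"dz":0,"ax":0,"ay":0,"az":0,"fingers":0},{"dx":-0.282,"dy":-0.09,"dz":0,"ax":0,"ay":0,"az":0,"fingers":0}]' 90
cat > chk.py <<'E'
from h import *
p,M,s=tool(); print(s["time"],p,M.round(4),s["wrist_force"],s["width"])
S=np.array([.519,-.1436,.127]); rows=[]
for n in["wrist","top","scene"]:
    im,d,K,V=cam(n); P,u,v=pts(d,K,V); cv2.imwrite(f"pics/f_{n}.png",im)
    y=M[:,0].copy(); y[2]=0; y/=np.linalg.norm(y); x=np.array([y[1],-y[0],0])
    q=P-p; a,b=q@x,q@y
    m=(P[:,2]>.14)&(P[:,2]<p[2]+.04)&(abs(a)<.03)&(b<-.05)&(b>-.13)
    bar=m&(abs(a)<.012)&(b<-.08)
    if bar.sum()>5:
        B=P[bar]; t=P[m]
        print(n,m.sum(),"bar b",np.percentile(b[bar],[3,97]),"shackle a",np.percentile(a[m],[2,98]),"bar top z",np.percentile(B[:,2],90),"leg top z near",np.percentile(P[m&(b>-.065)][:,2],90) if (m&(b>-.065)).any() else None)
        am=np.percentile(a[m],[2,98]).mean(); bm=np.percentile(b[bar],[3,97]).mean(); c=p+x*am+y*bm; print("  bow xy",c[:2]," err to staple",(S-c)[:2], "tool",(M.T@(S-c))[:2])
E
python3 chk.py
```

```text
time: 19.65
tool_pos: [0.5085, -0.0485, 0.1833]
tcp_rot: [2.084, 2.351, 0.009]
wrist_force: [-0.0, 0.4, -5.1]
width: 0.707
19.65 [ 0.50845009 -0.04850193  0.18333754] [[-0.1198  0.9928  0.004 ]
 [ 0.9928  0.1198  0.0042]
 [ 0.0037  0.0045 -1.    ]] [-0.00674433  0.37957779 -5.12724418] 0.7068493659193354
scene 197 bar b [-0.09638951 -0.08970615] shackle a [-0.02509347  0.0264744 ] bar top z 0.2029310402734302 leg top z near 0.2026865209248016
  bow xy [ 0.52028358 -0.14079681]  err to staple [-0.00128358 -0.00280319] tool [-0.00283499 -0.00186113]
```

```bash
python3 -m inch '[{"dx":-0.001,"dy":-0.001,"dz":0.008,"ax":0,"ay":0,"az":0,"fingers":0},{"dx":-0.001,"dy":-0.001,"dz":0.018,"ax":0,"ay":0,"az":0,"fingers":0},{"dx":-0.001,"dy":-0.001,"dz":0.026,"ax":0,"ay":0,"az":0,"fingers":0},{"dx":-0.001,"dy":-0.001,"dz":0.032,"ax":0,"ay":0,"az":0,"fingers":0},{"dx":-0.001,"dy":-0.001,"dz":0.034,"ax":0,"ay":0,"az":0,"fingers":0},{"dx":-0.001,"dy":-0.001,"dz":0.034,"ax":0,"ay":0,"az":0,"fingers":0},{"dx":-0.001,"dy":-0.001,"dz":0.034,"ax":0,"ay":0,"az":0,"fingers":0},{"dx":-0.001,"dy":-0.001,"dz":0.034,"ax":0,"ay":0,"az":0,"fingers":0}]' 90
python3 chk.py; python3 - <<'E'
import cv2,numpy as np
a=cv2.imread("pics/f_top.png")[150:310,230:430]; b=cv2.imread("pics/f_scene.png")[80:280,100:350]
cv2.imwrite("pics/c7.png",np.hstack([cv2.resize(a,(400,320)),cv2.resize(b,(400,320))]))
from h import bot; print(bot.read_state()["joint_vel"])
E
```

```text
time: 20.8
tool_pos: [0.5079, -0.0498, 0.1497]
tcp_rot: [2.084, 2.35, 0.009]
wrist_force: [-0.4, 0.6, -4.7]
width: 0.705
20.8 [ 0.50793848 -0.04975531  0.14973623] [[-0.1197  0.9928  0.0047]
 [ 0.9928  0.1196  0.0039]
 [ 0.0033  0.0052 -1.    ]] [-0.41725687  0.63284388 -4.66242297] 0.7046872669700872
scene 186 bar b [-0.09897113 -0.08987624] shackle a [-0.02625702  0.02728645] bar top z 0.16917677837886702 leg top z near 0.16898194704681754
  bow xy [ 0.5197478  -0.14343902]  err to staple [-0.0007478  -0.00016098] tool [-0.00014451 -0.00087882]
[ 3.63266818e-04  9.28441607e-04  5.96529183e-04  9.15799960e-05
  5.71392739e-05 -5.51594639e-04]
```

View pics/c7.png

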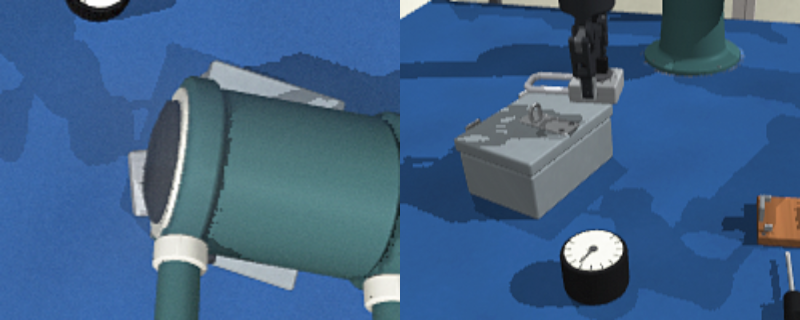

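The top view is blocked by the arm. In the scene view the lock is level and the bow is above the staple, clear of the case.

```bash
python3 -c "
from workcell import bot; print(bot.finish_job())"
```

```text
the job is handed in; nothing more can be done
None
```

I opened the padlock and handed the job in after 20.8 s, with the gripper holding the lock level above the staple.

- **Dial:** I turned it clockwise from about 94° in three clicks. After release the pointer was lined up with the shackle to within about 1°.
- **Shackle:** I pulled it to its stop, where the wrist force rose to about 8 N. Before lifting, the bar measured 99–100 mm from the lock centre.
- **Final pose:** The lock was at rest with the gripper width steady. The bow was within about 1 mm sideways of the staple, and its bar axis was about 37 mm above the staple top. The bar and leg tops were within 0.2 mm of the same height. The wrist carried only about 5 N, which fits the lock's weight, so the lock was touching nothing else.
- **Other things:** I moved nothing near the gauge, jar or screwdriver. The gauge looked undisturbed in the last picture; the jar was outside the crop, and only the tip of the screwdriver was in it.

**Checks that failed or disagreed:**
- The first move command was refused because it left out some keys; nothing moved.
- In the final pose the arm blocked the top view and the wrist camera gave no reading of the bar. The last position check therefore rests on the scene camera and the arm's own position reading.
- Before the final lowering, the scene camera put the bow up to 3 mm off where the arm's position said it was. After lowering they agreed.

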